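# Tip out the lacrosse ball and post it through the organiser's flap

### The job

The orange lacrosse ball sits at the bottom of the black pivoting tube: tip the tube so that the ball rolls out to the end of its wire run, then put the ball on the wire landing of the blue organiser's top tier and push it inwards so that the ball itself opens the white sprung flap and drops inside, the flap shutting behind it. Do not let the ball fall onto the mat, and leave the kettlebell, jar, collar and hex key where they stand; the tube may stay tipped.

Things in the scene. Friction and masses are not known exactly. Their poses are not given: they have to be found in the camera images.
- ball_center (a point): Centre of the orange lacrosse ball, a hard rubber sphere 63 mm in diameter, about 0.15 kg. It starts inside the black tube, on the tube's bottom, its top about 83 mm under the rim: too deep to be gripped there.
- holder: Fixed stand of the tube. Origin on the work surface straight below the pivot; z up; x is the way the tube tips and the wire run goes; y along the pivot axis. Base plate 150 x 130 x 12 mm; two yellow cheek plates at y = +/-47 to +/-53 mm, 36 mm wide, up to z = 134 mm (pins to y = +/-59). Side guard wires at y = +/-42 mm, up to z = 90, stand only from x = 54 to 165 mm.
- pivot (a point): On the tube's pivot axis and centre line, 120 mm above the work surface; axes as the holder. The black tube is 150 mm long, 78 mm outside and 72 mm inside diameter, open at the top; upright it reaches from 85 mm below to 65 mm above this point (rim at z = 185 mm). Its plain outer wall above the cheek plates is free to push on.
- tube (a joint): Tip angle of the tube, rad: 0 = upright (start), grows as the mouth goes over towards the holder's +x, stop at 1.95 (mouth 22 degrees below level). The pivot is stiff (0.2 N m friction, about 5 N at the rim): the tube stays where it is left. Past about 1.8 the ball rolls out by itself and stops at the run's end.
- run_end (a point): Where the ball's centre comes to rest at the run's end: x = 224 mm in the holder's frame, 66.5 mm above the work surface. The run is two 10 mm wires 44 mm apart, sloping down from x = 50 mm to a yellow stop plate 50 mm wide (inner face x = 256 mm, top z = 74 mm). Both sides of the ball are free for fingers here; the wire tops lie about 24 mm below its centre.
- organiser: Fixed blue three-tier organiser, 190 mm deep, 160 wide, 268 high. Origin on the work surface at the middle of its front face; z up; x points into it, y along its front. The two lower tiers are open-fronted, filled and not used. The top tier has see-through walls and roof (top z = 268 mm) and a ribbed floor some 70 mm lower than the landing; its only way in is the flap in its front.
- landing (a point): Where to set the ball down: its centre when resting on the landing, 60 mm in front of the flap, 223.5 mm above the work surface; axes as the organiser. The landing is two 10 mm wires 44 mm apart, x = -130 mm (crossbar, top z = 209 mm) to -12 mm. Wire tops are 24 mm below the ball's centre, sides free. It slopes 2 degrees: let go, the ball rolls in and rests against the shut flap.
- doorway (a point): Middle of the flap's doorway in the plane of the organiser's front, 221.5 mm above the work surface; axes as the organiser. Push the ball along +x: resting on the flap, its centre is about 30 mm short of this point; once about 20 mm past it, it drops in by itself, so a pusher behind the ball need not go beyond the front face.
- flap (a joint): Opening angle of the white flap, rad: 0 = shut, opens inwards and up to 1.5. 98 mm wide, 66 mm high, hung from a hinge 261 mm above the work surface, shut by a light spring (about 0.3 to 0.6 N at the ball).
- kettlebell: Bystander: dark cast-iron mini kettlebell, 86 mm wide, 124 mm high; origin under its centre.
- jar: Bystander: clear glass jar with steel cap, 76 mm in diameter, 110 mm high; origin under its centre.
- collar: Bystander: steel barbell collar with a red lever, ring 84 mm in diameter, 30 mm high, lying flat; the lever stands 75 mm from the origin; origin under the ring's centre.
- hexkey: Bystander: chrome L-shaped hex key, 140 mm x 45 mm, 12 mm thick, lying flat; origin under the middle of its long arm.
Things that resemble listed ones, but are neither listed nor needed, are in the scene too. There is more than one size of the part that bears ball_center; the job needs the middle-sized.

How it is judged:
By the outcome, as a careful person would: the job done as asked, in the order asked, and still so for the second after the job is handed in, with the robot touching nothing.
It also fails if it takes over 61 s, if anything falls off the work surface, if the arm or the gripper's body presses on something with over 40 N, if the wrist force passes 120 N, or if a joint passes its speed limit or range.

### The arm

A 6-joint arm with a two-finger parallel gripper is mounted at the origin on the work surface. World frame = base frame: x ahead of the robot, y to its left, z up, the work surface at z = 0. Lengths are in mm, angles in rad, forces in N, time in s.
With the tool pointing down it reaches from about 300 to 775 mm from the base axis. Payload 14.6 kg.
Tool frame: the origin (TCP) lies between the finger pads; the fingertips stand 8 mm ahead of it and the grasp point (between the pads) lies 11 mm behind it; z points along the fingers, y is the direction in which the jaws open and shut (so a half turn about z gives the same grasp; the last joint's range is limited). The gripper opens to 94 mm and grips with 3 to 60 N. Pads are 16 mm wide; open, the fingers measure 119 mm over their backs; the gripper's body (75 mm by 177 mm) begins 78 mm behind the grasp point.
Start: joints at [1.068, 0.3, 1.521, -0, 1.321, -0.067], TCP at [232.171, 498.584, 213.446] pointing down, gripper open.
Joint ranges: [-3.03, 3.03], [-0.79, 2.21], [0.23, 2.52], [-1.04, 4.18], [0, 3.07], [-2.55, 2.55]. Speed limits (rad/s): [2.22, 2.22, 2.57, 3.14, 3.14, 3.14].

### API

Orientations are given as [roll, pitch, yaw] about the fixed x, y, z axes, in that order (R = Rz(yaw) Ry(pitch) Rx(roll)).
In Python, from cell import manip gives the robot as it stands. The module is installed in compiled form; this text tells all that it offers.
- The arm moves only by the tool send_rows, never from a script. Its argument "series" is a list that holds one entry, the list of rows, each a list of 5 numbers: the opening, from 0 (shut) to 1 (fully open), then the shift along the tool's x, y, z in mm, then the turn about the tool's z in degrees. In form: [[[gripper, dx, dy, dz, roll], ...]]. A call has 1 to 10 rows; each row is the pose to reach, as a shift and turn from the pose commanded when the call began, along the tool's axes at that moment; what a row does not reach only later rows make up. A row lasts 1/10 s, in which the tool goes at most 50 mm and 8.59 degrees, less where a joint would pass 70% of its speed; a pose out of reach is approached as far as the arm can. A call with a gripper value outside its range is refused whole. The fingers move at their own pace and stop on an object; "newtons" is the grip in N (left out, the last holds). Time passes only in rows, so rows that repeat a pose let the fingers close. It gives the time, the measured TCP pose, the force and the opening at its end, in the units of the state.
- manip.read_state(): the state, without advancing time (a new reading comes with each control period).
- manip.camera(name): name is "side" or "top"; returns a dict with "img" (400x640x3 uint8, red, green, blue), "vfov" (degrees; the focal length in pixels is half the picture's height over the tangent of half this angle, whatever the lens; pixels are square), "cx", "cy" (the principal point, pixels), "pose" (4x4, takes a point from camera to world coordinates). Camera axes: x right, y down, z forward; pixel columns grow to the right and rows downward; lengths in mm; the calibration is good to about 2 mm. A picture is of the moment at which its call begins. There is no depth.
- manip.sign_off(): hands the job in, once; it reports no verdict.
Trained networks look in a picture, given as the dict that the camera call returned (one of the last four; its "shot" number tells which), for a name from the list of things; names that differ only in an ending like _2 or _b are one class to them, and where a whole thing is asked for, a point or a joint stands for the part that bears it (a point fixed in the world has none). Each returns a list of dicts, best first, with "conf" (0 to 1); they miss things now and then, are a little off and sometimes report something else, mostly with a low value. They report only what shows in the picture. A call takes as long as a camera call. They do not tell look-alikes from the thing itself.
- manip.find_in(target, picture): "rect" ([left, top, width, height] in pixels, round what is visible of it).
- manip.silhouettes(target, picture): "pixels" (400x640 bool, what is visible of it) and "rect" ([left, top, width, height] in pixels, round what is visible of it).
The state is a dict: "clock": time; "joints": joint angles; "qd": joint speeds; "effort": joint torques, N m; "eef_pos": TCP position; "eef_rot": TCP orientation; "wrist_force": force on the tool from outside, world axes, zero at the start; "moment": the same for the moment, N m; "finger_gap": finger opening in mm.
Only numpy, scipy, OpenCV 4.12 (cv2) and the standard library are available. Lean on these libraries where they do the work, as an engineer would, in place of code of your own. Each camera call takes 0.05 s, during which the arm holds its last target. There are 200 camera calls.

## Working session

There is one attempt and no reset: what is moved stays moved. The work goes in short steps, Python scripts to look and compute and a tool call to move; the robot and the scene stay as the last step left them, time stands still between calls to the robot, and variables do not carry over. Pictures are saved under pics/ and viewed, about 8 in all and at most 12, crops included, and the job is handed in when it is done.

Besides the shell and the picture viewer there is one more tool, called after "Emit:" by a JSON object that holds its "name" and its "arguments". send_rows: Moves the arm, as the interface text tells. Its arguments: {"type":"object","properties":{"series":{"type":"array"},"newtons":{"type":"number"}},"required":["series"]}

```bash
mkdir -p pics; ls; cat > h.py <<'E'
import numpy as np,cv2
from cell import manip
def cam(n):
    return manip.camera(n)
def K(c):
    f=200/np.tan(np.radians(c['vfov'])/2); return f
def ray(c,u,v):
    f=K(c); P=np.array(c['pose']); d=P[:3,:3]@np.array([(u-c['cx'])/f,(v-c['cy'])/f,1.]); return P[:3,3],d/np.linalg.norm(d)
def onz(c,u,v,z):
    o,d=ray(c,u,v); return o+d*(z-o[2])/d[2]
def proj(c,p):
    P=np.array(c['pose']); q=P[:3,:3].T@(np.array(p,float)-P[:3,3]); f=K(c); return np.array([c['cx']+f*q[0]/q[2],c['cy']+f*q[1]/q[2]])
def tri(c1,p1,c2,p2):
    o1,d1=ray(c1,*p1);o2,d2=ray(c2,*p2)
    s=np.linalg.lstsq(np.array([d1,-d2]).T,o2-o1,rcond=None)[0]
    a=o1+s[0]*d1;b=o2+s[1]*d2
    return (a+b)/2,np.linalg.norm(a-b)
def save(c,n,z=1): cv2.imwrite('pics/'+n,cv2.resize(c['img'][:,:,::-1],None,fx=z,fy=z))
E
python3 - <<'E'
from h import *
for n in('top','side'):
    c=cam(n); save(c,n+'1.png',1.25); print(n,c['vfov'],c['cx'],c['cy'],np.round(c['pose'],3).tolist(),c['shot'])
    for t in('ball_center','holder','tube','organiser','flap','kettlebell','jar','collar','hexkey'):
        print(t,[([round(x) for x in d['rect']],round(d['conf'],2)) for d in manip.find_in(t,c)])
s=manip.read_state();print(s)
E
```

```text
pics
top 53.520908109070554 324.24828192069174 199.07397992972088 [[-0.002, -0.992, 0.125, 433.302], [-1.0, -0.0, -0.017, -103.862], [0.017, -0.125, -0.992, 1162.988], [0.0, 0.0, 0.0, 1.0]] 1
ball_center [([435, 182, 20, 11], 0.72), ([438, 212, 33, 34], 0.65), ([388, 197, 20, 19], 0.58)]
holder [([314, 141, 110, 98], 0.81)]
tube [([380, 187, 39, 33], 0.67)]
organiser [([87, 173, 159, 81], 0.89)]
flap [([174, 200, 16, 39], 0.95)]
kettlebell [([252, 108, 29, 38], 0.67), ([88, 173, 154, 81], 0.36)]
jar [([224, 255, 30, 27], 0.81), ([319, 137, 104, 104], 0.67)]
collar [([316, 141, 108, 100], 0.15)]
hexkey [([267, 246, 52, 28], 0.65), ([252, 109, 25, 38], 0.22)]
side 47.13534021043032 319.45048574872976 198.00907744678878 [[0.802, -0.295, 0.52, -47.783], [-0.598, -0.408, 0.69, -956.406], [0.008, -0.864, -0.503, 787.514], [0.0, 0.0, 0.0, 1.0]] 2
ball_center [([413, 303, 16, 20], 0.82), ([364, 315, 47, 43], 0.56)]
holder [([330, 214, 56, 104], 0.73)]
tube [([340, 226, 39, 73], 0.58)]
organiser [([184, 114, 79, 98], 0.75)]
flap [([217, 133, 33, 28], 0.94)]
kettlebell [([326, 170, 28, 36], 0.8), ([233, 242, 19, 40], 0.31)]
jar [([202, 201, 33, 46], 0.67), ([324, 172, 28, 36], 0.18)]
collar [([386, 247, 44, 29], 0.67)]
hexkey [([233, 241, 21, 40], 0.65)]
{'clock': 1.0, 'joints': array([ 1.06839517e+00,  2.99877813e-01,  1.52098759e+00, -3.84662833e-05,
        1.32071897e+00, -6.66185456e-02]), 'qd': array([ 0.00119986, -0.00043768,  0.00023858, -0.00049473, -0.00162361,
       -0.00027638]), 'effort': array([ 2.16556356e-03, -5.31641936e+01, -3.52922201e+01,  7.09099020e-02,
        2.11320649e-02,  1.17601144e-04]), 'eef_pos': array([232.18193893, 498.57845262, 213.46301393]), 'eef_rot': array([3.14158687e+00, 3.77383586e-05, 2.70581956e+00]), 'wrist_force': array([0.15567985, 0.55633096, 0.09524361]), 'moment': array([-0.01962938, -0.03292882,  0.02451638]), 'finger_gap': 93.94060331513974}
```

View pics/top1.png

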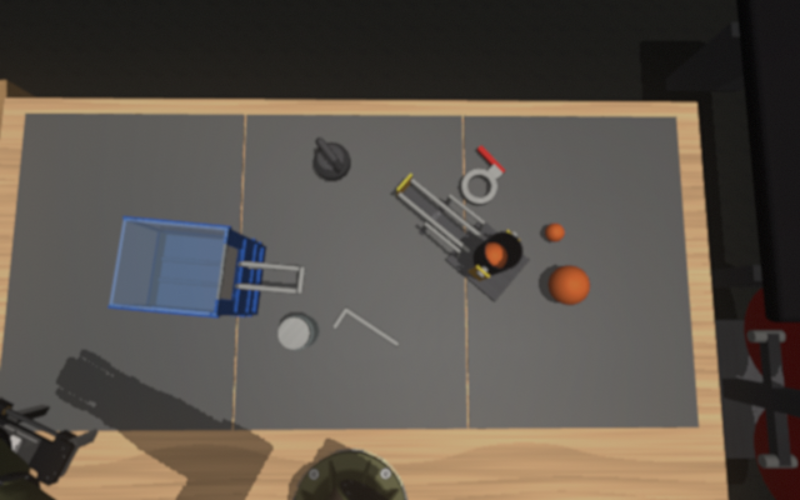

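View pics/side1.png

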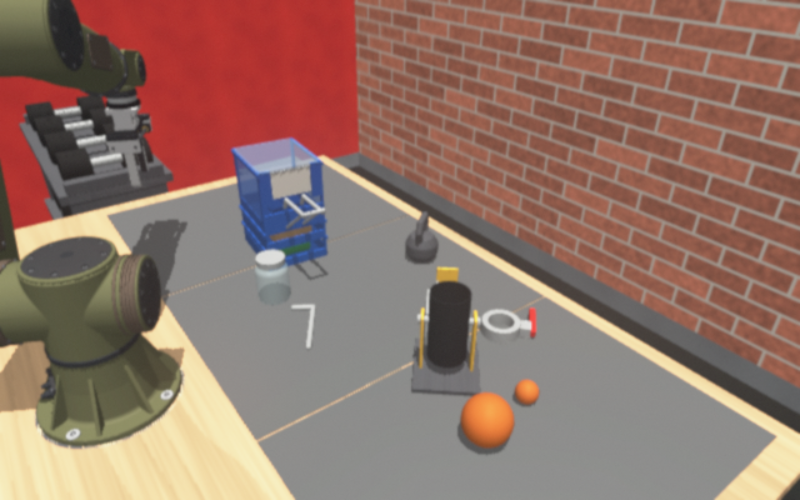

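The top view shows the tube at about (500,250), its run going to the yellow stop at (404,183), and the organiser at about (180,265) with its landing crossbar at (302,280). The collar, kettlebell, jar and hex key all stand off those. The side view agrees.

```bash
python3 - <<'E'
from h import *
c=cam('top'); im=c['img'][:,:,::-1]
a=im[130:250,305:430]; b=im[165:260,80:260]
A=cv2.resize(a,None,fx=4.8,fy=4.8,interpolation=cv2.INTER_CUBIC)
cv2.imwrite('pics/hold.png',A)
cv2.imwrite('pics/org.png',cv2.resize(b,None,fx=4.4,fy=4.4,interpolation=cv2.INTER_CUBIC))
hsv=cv2.cvtColor(np.ascontiguousarray(im),cv2.COLOR_BGR2HSV)
for n in('top','side'):
    c2=c if n=='top' else cam('side')
    hsv=cv2.cvtColor(c2['img'],cv2.COLOR_RGB2HSV)
    m=cv2.inRange(hsv,(21,140,90),(33,255,255))
    N,l,s,ce=cv2.connectedComponentsWithStats(m)
    for i in range(1,N):
        if s[i,4]>4: print(n,s[i],ce[i])
E
```

```text
top [318 140  11  14  53] [322.88679245 146.58490566]
top [380 212  12  10  35] [385.37142857 216.31428571]
side [350 214  16   3  33] [357.36363636 215.39393939]
side [337 247   2   6   9] [337.66666667 249.33333333]
side [379 249   2  10  14] [379.71428571 252.92857143]
```

View pics/hold.png

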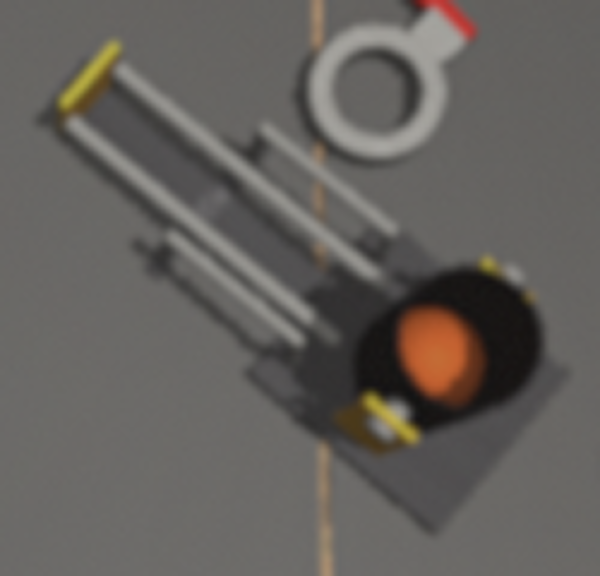

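View pics/org.png

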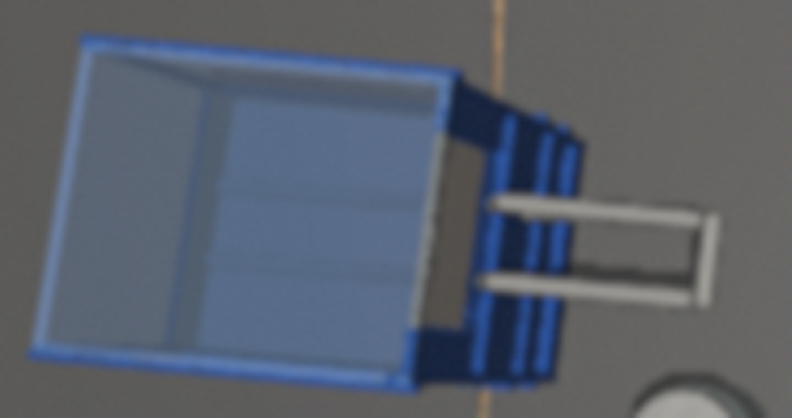

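The holder crop shows the stop plate's top edge from (61,103) to (119,43) and the cheek tops around (390,418) and (508,280). The organiser crop shows roof corners at (458,72), (413,388), (85,40) and (33,352), and the crossbar from (713,215) to (703,305). I'll fit both poses.

```bash
cat > fit.py <<'E'
from h import *
from scipy.optimize import least_squares
def T(p,q): 
    a=p[2];return np.array([p[0]+q[0]*np.cos(a)-q[1]*np.sin(a),p[1]+q[0]*np.sin(a)+q[1]*np.cos(a),q[2]])
def fit(obs,p0):
    f=lambda p:np.concatenate([proj(c,T(p,q))-np.array(uv) for c,q,uv in obs])
    r=least_squares(f,p0,loss='soft_l1');return r.x,r.fun.reshape(-1,2)
E
python3 - <<'E'
from fit import *
import pickle
c=cam('top');s=cam('side')
hh=lambda x,y:((x+.5)/4.8-.5+305,(y+.5)/4.8-.5+130)
oo=lambda x,y:((x+.5)/4.4-.5+80,(y+.5)/4.4-.5+165)
H=[(c,(259,25,74),hh(63,103)),(c,(259,-25,74),hh(118,45)),
(c,(18,50,134),hh(368,397)),(c,(-18,50,134),hh(417,439)),(c,(18,-50,134),hh(486,262)),(c,(-18,-50,134),hh(533,299)),
(s,(259,0,74),(357.4,214.5))]
p,r=fit(H,[500,-300,0.9]);print('holder',p,np.round(r,1).tolist())
O=[(c,(0,-80,268),oo(458,72)),(c,(0,80,268),oo(413,388)),(c,(190,-80,268),oo(85,40)),(c,(190,80,268),oo(33,352)),
(c,(-130,-27,206),oo(709,213)),(c,(-130,27,206),oo(702,304))]
q,r=fit(O,[400,200,1.6]);print('org',q,np.round(r,1).tolist())
for n,P,x in(('pivot',p,(0,0,120)),('runend',p,(224,0,66.5)),('landing',q,(-60,0,223.5)),('door',q,(0,0,221.5))):print(n,T(P,x))
pickle.dump((p,q),open('p.pkl','wb'))
for n,z,uv in(('jar',110,(293/1.25,331/1.25)),('kettle',60,(332/1.25,160/1.25)),('collar',30,(480/1.25,185/1.25)),('lever',50,(490/1.25,160/1.25))):
  print(n,onz(c,*uv,z))
print('flap side proj',proj(s,T(q,(0,0,221.5))), 'pivot/side rim',proj(s,T(p,(0,0,185))),proj(s,T(p,(-39,0,185))))
save(s,'x.png')
E
```

```text
holder [ 554.26266377 -316.86177162  -17.98974483] [[-0.2, 0.7], [-0.1, -0.3], [-0.1, -0.0], [0.3, 0.2], [-0.6, -0.5], [0.2, 0.6], [0.7, -0.0]]
org [506.55922775 209.86476095   1.47918934] [[-1.2, 0.5], [-0.6, -0.6], [0.1, 0.1], [0.3, -0.1], [1.2, -0.7], [0.2, 0.9]]
pivot [ 554.26266377 -316.86177162  120.        ]
runend [ 700.4407225  -147.13264876   66.5       ]
landing [501.07049261 150.11634017 223.5       ]
door [506.55922775 209.86476095 221.5       ]
jar [392.7932524  112.64905221 110.        ]
kettle [777.01163781  44.1406556   60.        ]
collar [ 727.02644242 -299.46536414   30.        ]
lever [ 781.38410789 -320.5418796    50.        ]
flap side proj [233.85914972 147.97365979] pivot/side rim [360.82121188 233.55338666] [360.94989853 243.48067537]
```

The fits are good: holder yaw is 0.860 rad, and residuals are about 1 px. I'll raise the arm, then go behind the tube with the tool x axis along the holder's x.

Emit:
{"name": "send_rows", "arguments": {"series": [[[1,0,0,-50,0],[1,0,0,-100,0],[0.5,0,0,-120,0],[0,-35,-37,-120,8],[0,-70,-74,-120,16],[0,-105,-115,-120,24],[0,-140,-154,-120,32],[0,-175,-192,-120,40],[0,-210,-230,-120,48],[0,-245,-269,-120,56]]]}}

```text
clock: 2.2
eef_pos: [336.6, 162.7, 333.7]
eef_rot: [3.141, -0.0, 1.723]
wrist_force: [0.9, -0.1, -0.5]
finger_gap: 33.6
```

```bash
cat > go.py <<'E'
import sys,numpy as np
from cell import manip
# go.py x y z yaw : shift in tool axes (tool down)
s=manip.read_state();p=s['eef_pos'];y=s['eef_rot'][2]
print(np.round(s['clock'],2),np.round(p,1),np.round(s['eef_rot'],3),np.round(s['wrist_force'],1),round(s['finger_gap'],1))
x=[float(a) for a in sys.argv[1:]]
d=np.array(x[:2])-p[:2]
print('dx %.1f dy %.1f dz %.1f roll %.1f'%(d@[np.cos(y),np.sin(y)],d@[np.sin(y),-np.cos(y)],p[2]-x[2],np.degrees((y-x[3]+np.pi)%(2*np.pi)-np.pi)))
E
python3 go.py 505.3 -373.8 330 0.860
```

```text
2.2 [336.6 162.7 333.7] [ 3.141 -0.     1.723] [ 0.9 -0.1 -0.5] 33.6
dx -555.9 dy 85.3 dz 3.7 roll 49.5
```

Emit:
{"name": "send_rows", "arguments": {"series": [[[0,-49,7,0,6],[0,-98,14,0,12],[0,-147,21,0,18],[0,-196,28,0,24],[0,-245,36,0,30],[0,-294,43,0,36],[0,-343,50,0,42],[0,-392,57,0,48],[0,-441,64,0,49.7],[0,-490,72,0,49.7]]]}}

```text
clock: 3.2
eef_pos: [484.8, -310.2, 333.4]
eef_rot: [3.141, -0.0, 0.859]
wrist_force: [1.4, 0.7, 0.6]
finger_gap: 0.4
```

Emit:
{"name": "send_rows", "arguments": {"series": [[[0,0,0,0,0],[0,0,0,0,0]]]}}

```text
clock: 3.4
eef_pos: [484.6, -308.5, 332.6]
eef_rot: [-3.14, -0.0, 0.86]
wrist_force: [-0.5, -0.6, -0.1]
finger_gap: 0.7
```

```bash
python3 go.py 505.3 -373.8 176 0.860; python3 go.py 554.26 -316.86 120 0.860
```

```text
3.4 [ 484.6 -308.5  332.6] [-3.14 -0.    0.86] [-0.5 -0.6 -0.1] 0.7
dx -35.9 dy 58.3 dz 156.6 roll -0.0
3.4 [ 484.6 -308.5  332.6] [-3.14 -0.    0.86] [-0.5 -0.6 -0.1] 0.7
dx 39.2 dy 58.2 dz 212.6 roll -0.0
```

Emit:
{"name": "send_rows", "arguments": {"series": [[[0,-20,30,0,0],[0,-36,58,20,0],[0,-36,58,60,0],[0,-36,58,100,0],[0,-36,58,135,0],[0,-36,58,156,0],[0,-36,58,156,0],[0,-36,58,156,0]]]}}

```text
clock: 4.2
eef_pos: [505.7, -372.5, 179.2]
eef_rot: [3.14, -0.0, 0.862]
wrist_force: [-0.1, 0.5, 0.4]
finger_gap: 0.4
```

```bash
python3 go.py 554.26 -316.86 120 0.860; python3 - <<'E'
from h import *
c=cam('top');s=cam('side')
a=cv2.resize(c['img'][120:270,300:480],None,fx=2.2,fy=2.2);b=cv2.resize(s['img'][180:330,280:460],None,fx=2.2,fy=2.2)
cv2.imwrite('pics/b.png',np.hstack([a,b])[:,:,::-1])
E
```

```text
4.2 [ 505.7 -372.5  179.2] [ 3.14  -0.     0.862] [-0.1  0.5  0.4] 0.4
dx 73.8 dy 0.7 dz 59.2 roll 0.1
```

View pics/b.png

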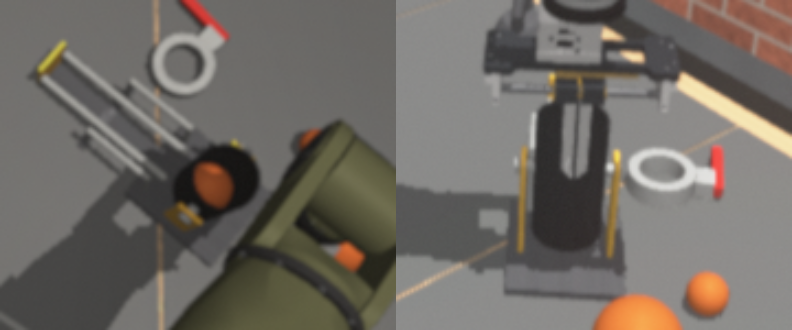

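The closed fingers are centred behind the tube (side crop, about (575,150)). Now tipping.

Emit:
{"name": "send_rows", "arguments": {"series": [[[0,15,0,0,0],[0,27,0,0,0],[0,36,0,-5,0],[0,44,0,-9,0],[0,53,0,-11,0],[0,62,0,-13,0],[0,71,0,-13,0],[0,80,0,-12,0],[0,89,0,-9,0],[0,97,0,-5,0]]]}}

```text
clock: 5.3
eef_pos: [569.1, -299.0, 182.8]
eef_rot: [3.141, -0.0, 0.861]
wrist_force: [-3.5, -3.1, 4.7]
finger_gap: 0.6
```

```bash
python3 go.py 554.26 -316.86 120 0.860
```

```text
5.3 [ 569.1 -299.   182.8] [ 3.141 -0.     0.861] [-3.5 -3.1  4.7] 0.6
dx -23.2 dy 0.4 dz 62.8 roll 0.1
```

Emit:
{"name": "send_rows", "arguments": {"series": [[[0,5,0,3,0],[0,10,0,7,0],[0,15,0,11,0],[0,22,0,14,0],[0,27,0,18,0],[0,32,0,21.5,0],[0,36,0,25,0],[0,37,0,28,0],[0,37,0,30,0],[0,37,0,30,0]]]}}

```text
clock: 6.3
eef_pos: [593.8, -270.0, 152.6]
eef_rot: [3.141, -0.003, 0.862]
wrist_force: [4.6, 3.9, 4.7]
finger_gap: 0.6
```

```bash
python3 go.py 554.26 -316.86 120 0.860; python3 - <<'E'
from h import *
s=cam('side');c=cam('top')
a=cv2.resize(c['img'][120:270,300:480],None,fx=2.2,fy=2.2);b=cv2.resize(s['img'][180:330,280:460],None,fx=2.2,fy=2.2)
cv2.imwrite('pics/d.png',np.hstack([a,b])[:,:,::-1])
E
```

```text
6.3 [ 593.8 -270.   152.6] [ 3.141e+00 -3.000e-03  8.620e-01] [4.6 3.9 4.7] 0.6
dx -61.3 dy 0.5 dz 32.6 roll 0.1
```

View pics/d.png

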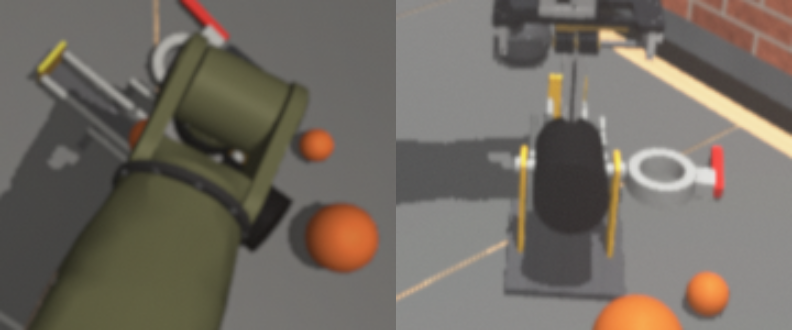

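The ball is already out on the run: orange shows at (135,135) in the top crop. I'll lift off, wait, and check where it rests.

Emit:
{"name": "send_rows", "arguments": {"series": [[[0,0,0,-30,0],[0,0,0,-80,0],[1,-20,0,-130,0],[1,-60,0,-150,0],[1,-105,0,-150,0],[1,-150,0,-150,0],[1,-150,0,-150,0],[1,-150,0,-150,0],[1,-150,0,-150,0]]]}}

```text
clock: 7.3
eef_pos: [495.6, -384.3, 302.0]
eef_rot: [-3.141, -0.001, 0.862]
wrist_force: [-0.4, 0.6, -0.8]
finger_gap: 53.3
```

```bash
python3 go.py 700.4 -147.1 200 0.860; python3 - <<'E'
from fit import *
import pickle
p,q=pickle.load(open('p.pkl','rb'))
c=cam('top');s=cam('side')
for k in(c,s):print([([round(x) for x in d['rect']],round(d['conf'],2)) for d in manip.find_in('ball_center',k)],proj(k,T(p,(224,0,66.5))))
def cen(k):
    hsv=cv2.cvtColor(k['img'],cv2.COLOR_RGB2HSV);m=cv2.inRange(hsv,(3,120,60),(18,255,255))
    N,l,st,ce=cv2.connectedComponentsWithStats(m);return [(st[i].tolist(),np.round(ce[i],1)) for i in range(1,N) if st[i,4]>30 and st[i,1]>100 and st[i,0]<430]
print(cen(c));print(cen(s))
a=cv2.resize(c['img'][120:270,300:480],None,fx=2.2,fy=2.2);b=cv2.resize(s['img'][180:330,280:460],None,fx=2.2,fy=2.2)
cv2.imwrite('pics/e.png',np.hstack([a,b])[:,:,::-1])
E
```

```text
7.3 [ 495.6 -384.3  302. ] [-3.141e+00 -1.000e-03  8.620e-01] [-0.4  0.6 -0.8] 53.3
dx 313.3 dy 1.1 dz 102.0 roll 0.1
[([321, 143, 24, 23], 0.55), ([436, 179, 18, 16], 0.54)] [332.64215647 153.78245185]
[([369, 315, 40, 45], 0.91), ([347, 212, 22, 18], 0.7), ([414, 301, 18, 22], 0.69), ([185, 111, 76, 103], 0.34)] [358.00993718 223.19913202]
[([320, 143, 23, 21, 367], array([332.2, 153.2]))]
[([310, 110, 11, 9, 49], array([315.3, 113.8])), ([392, 111, 12, 11, 65], array([397.3, 115.5])), ([425, 110, 29, 17, 229], array([439., 118.])), ([335, 112, 15, 8, 52], array([341.2, 115.3])), ([325, 117, 15, 10, 54], array([331.7, 121.4])), ([408, 117, 27, 17, 174], array([421.2, 125.3])), ([290, 120, 13, 8, 39], array([296.5, 123.5])), ([393, 125, 25, 15, 146], array([404.9, 131.7])), ([307, 128, 14, 10, 47], array([313.4, 132.3])), ([334, 132, 11, 8, 32], array([339.1, 135.4])), ([381, 133, 21, 12, 107], array([391.2, 138. ])), ([422, 137, 27, 16, 163], array([435.1, 144.5])), ([156, 139, 32, 10, 51], array([169.1, 143.8])), ([417, 148, 14, 11, 73], array([424., 153.])), ([366, 161, 16, 6, 54], array([374.4, 163.7])), ([419, 161, 26, 17, 144], array([431.6, 169.2])), ([413, 171, 14, 11, 59], array([419.9, 176. ])), ([0, 175, 42, 11, 60], array([ 21.3, 180.2])), ([396, 175, 16, 11, 65], array([402.7, 179.4])), ([348, 212, 21, 21, 356], array([357.8, 222.3])), ([412, 304, 19, 19, 293], array([421.1, 313.1])), ([369, 314, 42, 44, 1469], array([389.5, 335.6]))]
```

View pics/e.png

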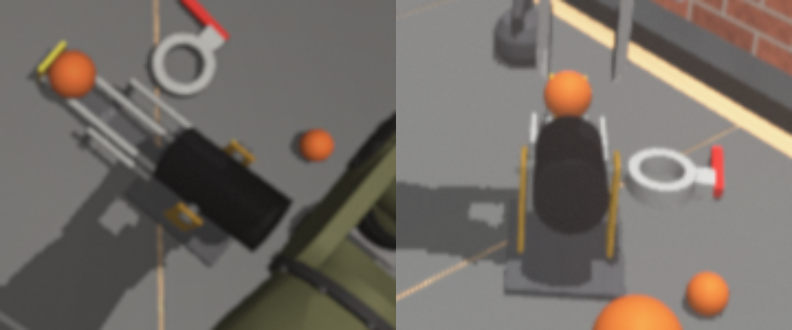

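The ball rests at the run's end, within 1 px of the predicted position in both views. I'll go above it with the jaws open.

Emit:
{"name": "send_rows", "arguments": {"series": [[[1,45,0,0,0],[1,90,0,0,0],[1,135,0,0,0],[1,180,0,0,0],[1,225,0,0,0],[1,270,0,20,0],[1,300,1,60,0],[1,313,1,100,0],[1,313,1,130,0],[1,313,1,130,0]]]}}

```text
clock: 8.5
eef_pos: [698.2, -147.0, 167.2]
eef_rot: [-3.134, 0.003, 0.862]
wrist_force: [-0.3, 0.5, -0.6]
finger_gap: 93.8
```

Emit:
{"name": "send_rows", "arguments": {"series": [[[1,0,0,0,0],[1,0,0,0,0],[1,0,0,0,0]]]}}

```text
clock: 8.8
eef_pos: [700.0, -148.9, 174.8]
eef_rot: [3.139, -0.001, 0.861]
wrist_force: [-0.2, 0.6, 0.8]
finger_gap: 94.0
```

```bash
python3 go.py 700.4 -147.1 57 0.860
```

```text
8.8 [ 700.  -148.9  174.8] [ 3.139e+00 -1.000e-03  8.610e-01] [-0.2  0.6  0.8] 94.0
dx 1.6 dy -0.9 dz 117.8 roll 0.0
```

Emit:
{"name": "send_rows", "arguments": {"newtons": 12, "series": [[[1,1.5,-1,35,0],[1,1.5,-1,70,0],[1,1.5,-1,98,0],[1,1.5,-1,112,0],[1,1.5,-1,117,0],[1,1.5,-1,117,0],[1,1.5,-1,117,0]]]}}

```text
clock: 9.5
eef_pos: [700.5, -147.0, 57.4]
eef_rot: [3.139, -0.001, 0.861]
wrist_force: [0.1, 0.2, 0.5]
finger_gap: 94.0
```

Emit:
{"name": "send_rows", "arguments": {"newtons": 12, "series": [[[0.5,0,0,0,0],[0.5,0,0,0,0],[0.5,0,0,0,0],[0.5,0,0,0,0],[0.5,0,0,0,0],[0.5,0,0,0,0],[0.5,0,0,0,0]]]}}

```text
clock: 10.2
eef_pos: [700.1, -147.0, 55.8]
eef_rot: [3.14, -0.0, 0.861]
wrist_force: [4.4, -2.0, 1.5]
finger_gap: 62.5
```

```bash
python3 go.py 501.07 150.1 215 1.479
```

```text
10.2 [ 700.1 -147.    55.8] [ 3.14  -0.     0.861] [ 4.4 -2.   1.5] 62.5
dx 95.6 dy -344.6 dz -159.2 roll -35.4
```

Gripped at a 62.5 mm gap. I'll lift.

Emit:
{"name": "send_rows", "arguments": {"newtons": 20, "series": [[[0.5,0,0,-10,0],[0.5,0,0,-30,0],[0.5,0,0,-60,0],[0.5,0,0,-95,0],[0.5,0,0,-130,0],[0.5,0,0,-165,0],[0.5,0,0,-200,0],[0.5,0,0,-230,0],[0.5,0,0,-245,0],[0.5,0,0,-245,0]]]}}

```text
clock: 11.2
eef_pos: [699.8, -146.5, 303.2]
eef_rot: [3.139, -0.002, 0.861]
wrist_force: [0.9, 0.0, -3.1]
finger_gap: 62.2
```

Emit:
{"name": "send_rows", "arguments": {"series": [[[0.5,0,0,0,0],[0.5,0,0,0,0]]]}}

```text
clock: 11.4
eef_pos: [699.4, -146.6, 298.6]
eef_rot: [-3.139, 0.001, 0.861]
wrist_force: [0.5, -0.1, -1.3]
finger_gap: 62.0
```

```bash
python3 go.py 501.07 150.1 300 1.479
```

```text
11.4 [ 699.4 -146.6  298.6] [-3.139e+00  1.000e-03  8.610e-01] [ 0.5 -0.1 -1.3] 62.0
dx 95.8 dy -343.7 dz -1.4 roll -35.4
```

Emit:
{"name": "send_rows", "arguments": {"series": [[[0.5,6,-20,0,0],[0.5,16,-55,0,-4],[0.5,26,-95,0,-9],[0.5,38,-135,0,-14],[0.5,49,-175,0,-19],[0.5,60,-215,0,-24],[0.5,71,-255,0,-29],[0.5,82,-295,0,-33],[0.5,91,-328,0,-35.4],[0.5,96,-344,0,-35.4]]]}}

```text
clock: 12.4
eef_pos: [499.5, 152.1, 299.8]
eef_rot: [-3.14, 0.0, 1.482]
wrist_force: [0.1, -0.2, -1.3]
finger_gap: 62.2
```

Emit:
{"name": "send_rows", "arguments": {"series": [[[0.5,0,0,0,0],[0.5,0,0,0,0],[0.5,0,0,0,0]]]}}

```text
clock: 12.7
eef_pos: [501.7, 149.5, 299.9]
eef_rot: [-3.141, 0.0, 1.478]
wrist_force: [0.2, -0.3, -0.8]
finger_gap: 62.2
```

```bash
python3 go.py 501.07 150.1 213 1.479; python3 - <<'E'
from fit import *
import pickle
p,q=pickle.load(open('p.pkl','rb'))
c=cam('top');s=cam('side')
for k in (c,s):
    im=k['img'].copy()
    for x in((-60,0,223.5),(0,-49,195),(0,49,195),(0,-80,268),(0,80,268),(-130,-27,206),(-130,27,206)):
        u=proj(k,T(q,x)); cv2.circle(im,tuple(int(round(v*8)) for v in u),8,(0,255,0),-1,shift=3)
    k['o']=im
a=cv2.resize(c['o'][150:280,100:280],None,fx=2.2,fy=2.2);b=cv2.resize(s['o'][80:210,150:330],None,fx=2.2,fy=2.2)
cv2.imwrite('pics/f.png',np.hstack([a,b])[:,:,::-1])
E
```

```text
12.7 [501.7 149.5 299.9] [-3.141  0.     1.478] [ 0.2 -0.3 -0.8] 62.2
dx 0.5 dy -0.7 dz 86.9 roll -0.1
```

View pics/f.png

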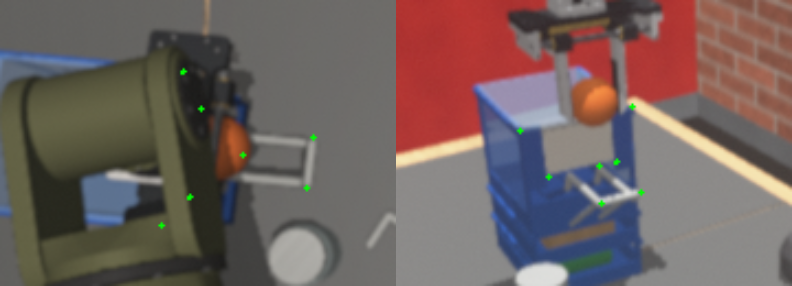

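The overlay matches the landing and organiser in both views, and the ball is held above the landing. I'll lower and release.

Emit:
{"name": "send_rows", "arguments": {"series": [[[0.5,0.5,-0.5,30,0],[0.5,0.5,-0.5,60,0],[0.5,0.5,-0.5,78,0],[0.5,0.5,-0.5,84,0],[0.5,0.5,-0.5,86,0],[0.5,0.5,-0.5,86,0],[0.5,0.5,-0.5,86,0]]]}}

```text
clock: 13.5
eef_pos: [501.3, 150.8, 215.5]
eef_rot: [3.14, -0.0, 1.479]
wrist_force: [0.0, -0.2, -2.2]
finger_gap: 62.2
```

Emit:
{"name": "send_rows", "arguments": {"series": [[[1,0,0,0,0],[1,0,0,0,0],[1,0,0,0,0],[1,0,0,0,0],[1,0,0,0,0],[1,0,0,0,0],[1,0,0,0,0],[1,0,0,0,0],[1,0,0,0,0],[1,0,0,0,0]]]}}

```text
clock: 14.5
eef_pos: [500.9, 150.8, 214.4]
eef_rot: [-3.142, 0.0, 1.479]
wrist_force: [-0.2, -0.5, 1.2]
finger_gap: 94.1
```

Emit:
{"name": "send_rows", "arguments": {"series": [[[1,0,0,-20,0],[1,0,0,-50,0],[1,0,0,-80,0],[1,-20,0,-100,0],[0,-50,0,-100,0],[0,-50,0,-100,0],[0,-50,0,-100,0],[0,-50,0,-100,0],[0,-50,0,-100,0],[0,-50,0,-100,0]]]}}

```text
clock: 15.5
eef_pos: [496.3, 101.5, 314.3]
eef_rot: [-3.141, 0.0, 1.48]
wrist_force: [0.3, -0.5, -1.1]
finger_gap: 49.4
```

```bash
python3 - <<'E'
from fit import *
import pickle
p,q=pickle.load(open('p.pkl','rb'))
c=cam('top');s=cam('side')
for k in(c,s):print([([round(x) for x in d['rect']],round(d['conf'],2)) for d in manip.find_in('ball_center',k)],proj(k,T(q,(-30,0,222.5))))
a=cv2.resize(c['img'][150:280,100:280],None,fx=2.2,fy=2.2);b=cv2.resize(s['img'][80:210,150:330],None,fx=2.2,fy=2.2)
cv2.imwrite('pics/g.png',np.hstack([a,b])[:,:,::-1])
print(T(q,(-95,0,0)))
E
python3 go.py 497.87 115.3 221 1.479
```

```text
[([438, 214, 36, 32], 0.95), ([433, 181, 22, 14], 0.49)] [197.14102174 219.15277639]
[([370, 316, 41, 43], 0.92), ([230, 145, 19, 20], 0.72), ([413, 304, 14, 20], 0.58)] [237.73215091 151.24595849]
[497.86873045 115.26309471   0.        ]
15.7 [496.3 101.2 314.4] [-3.141  0.     1.479] [-0.3  0.5  0.6] 33.4
dx 14.2 dy 0.2 dz 93.4 roll 0.0
```

View pics/g.png

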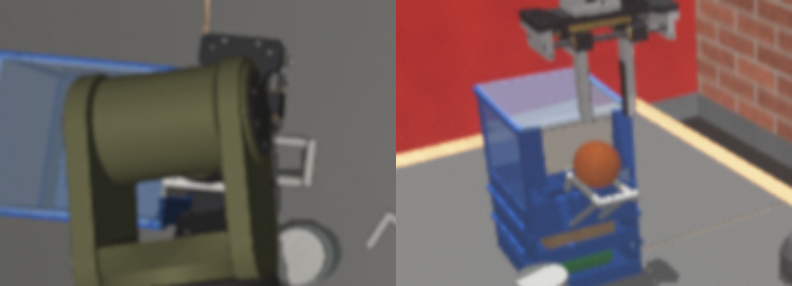

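Emit:
{"name": "send_rows", "arguments": {"series": [[[0,0,0,0,0],[0,0,0,0,0],[0,0,0,0,0],[0,0,0,0,0]]]}}

```text
clock: 16.1
eef_pos: [496.3, 101.0, 314.4]
eef_rot: [3.142, -0.0, 1.479]
wrist_force: [0.2, 0.1, 0.2]
finger_gap: 2.2
```

```bash
cat > ball.py <<'E'
from fit import *
import pickle
p,q=pickle.load(open('p.pkl','rb'))
s=cam('side')
for x in(-60,-45,-30):print(x,proj(s,T(q,(x,0,222.4-x*0.02))))
hsv=cv2.cvtColor(s['img'],cv2.COLOR_RGB2HSV);m=cv2.inRange(hsv,(3,120,60),(18,255,255))
N,l,st,ce=cv2.connectedComponentsWithStats(m)
for i in range(1,N):
    if st[i,4]>60 and 200<ce[i][0]<280 and 80<ce[i][1]<200: print(st[i],ce[i])
E
python3 ball.py;python3 go.py 497.87 115.3 221 1.479
```

```text
-60 [241.73354689 154.59761503]
-45 [239.7092843  152.82979607]
-30 [237.71840204 151.09112865]
[231 144  20  20 321] [240.61682243 153.87227414]
16.15 [496.3 101.  314.5] [ 3.142 -0.     1.479] [ 0.5  0.3 -0.1] 0.8
dx 14.4 dy 0.2 dz 93.5 roll -0.0
```

The ball sits on the landing about 53 mm out. I'll descend behind it and push it in along +x.

Emit:
{"name": "send_rows", "arguments": {"series": [[[0,0,0,30,0],[0,0,0,60,0],[0,0,0,82,0],[0,0,0,92,0],[0,0,0,92,0],[0,0,0,92,0]]]}}

```text
clock: 16.75
eef_pos: [496.8, 101.1, 223.5]
eef_rot: [3.14, -0.0, 1.479]
wrist_force: [-0.8, -0.8, -0.7]
finger_gap: 0.7
```

```bash
python3 go.py 506.0 203.9 221 1.479; python3 ball.py
```

```text
16.75 [496.8 101.1 223.5] [ 3.14  -0.     1.479] [-0.8 -0.8 -0.7] 0.7
dx 103.2 dy -0.2 dz 2.5 roll -0.0
-60 [241.73354689 154.59761503]
-45 [239.7092843  152.82979607]
-30 [237.71840204 151.09112865]
[231 144  14  20 192] [237.234375   154.19791667]
```

Emit:
{"name": "send_rows", "arguments": {"series": [[[0,8,0,0,0],[0,14,0,0,0],[0,20,0,0,0],[0,26,0,0,0],[0,32,0,0,0],[0,38,0,0,0],[0,44,0,0,0],[0,50,0,0,0],[0,56,0,0,0],[0,62,0,0,0]]]}}

```text
clock: 17.8
eef_pos: [502.0, 163.2, 222.4]
eef_rot: [-3.142, 0.0, 1.479]
wrist_force: [-0.3, -1.4, -0.2]
finger_gap: 0.6
```

Emit:
{"name": "send_rows", "arguments": {"series": [[[0,6,0,0,0],[0,12,0,0,0],[0,17,0,0,0],[0,22,0,0,0],[0,27,0,0,0],[0,32,0,0,0],[0,34,0,0,0],[0,34,0,0,0]]]}}

```text
clock: 18.6
eef_pos: [505.1, 196.8, 222.4]
eef_rot: [-3.141, 0.0, 1.479]
wrist_force: [0.3, -0.1, 0.5]
finger_gap: 0.1
```

Emit:
{"name": "send_rows", "arguments": {"series": [[[0,-20,0,0,0],[0,-50,0,0,0],[0,-85,0,-20,0],[0,-85,0,-70,0],[0,-110,0,-110,0],[0,-150,0,-120,0],[0,-190,0,-120,0],[0,-190,0,-120,0],[0,-190,0,-120,0],[0,-190,0,-120,0]]]}}

```text
clock: 19.6
eef_pos: [487.7, 8.0, 342.3]
eef_rot: [-3.141, -0.0, 1.479]
wrist_force: [-0.1, -0.0, -0.9]
finger_gap: 0.4
```

```bash
python3 go.py 506.0 203.9 221 1.479; python3 ball.py; python3 - <<'E'
from h import *
c=cam('top');s=cam('side')
a=cv2.resize(c['img'][120:290,60:260],None,fx=2,fy=2);b=cv2.resize(s['img'][80:250,150:350],None,fx=2,fy=2)
cv2.imwrite('pics/i.png',np.hstack([a,b])[:,:,::-1])
E
```

```text
19.6 [487.7   8.  342.3] [-3.141 -0.     1.479] [-0.1 -0.  -0.9] 0.4
dx 196.7 dy 0.3 dz 121.3 roll 0.0
-60 [241.73354689 154.59761503]
-45 [239.7092843  152.82979607]
-30 [237.71840204 151.09112865]
```

View pics/i.png

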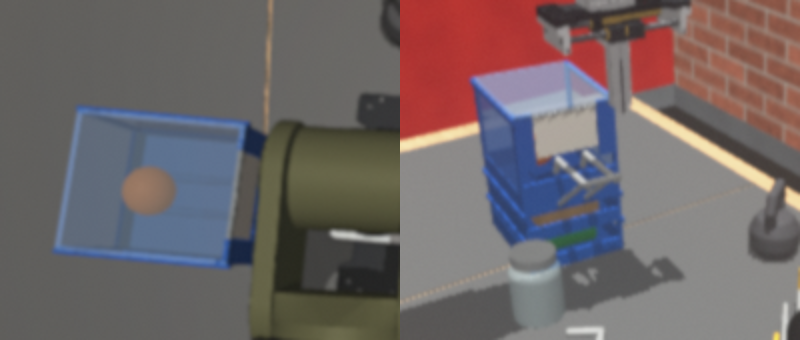

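The ball is inside the top tier at about (148,190), the flap is shut, and the arm is clear. I'll let it settle, then hand in.

Emit:
{"name": "send_rows", "arguments": {"series": [[[0,0,0,0,0],[0,0,0,0,0],[0,0,0,0,0],[0,0,0,0,0],[0,0,0,0,0],[0,0,0,0,0],[0,0,0,0,0],[0,0,0,0,0],[0,0,0,0,0],[0,0,0,0,0]]]}}

```text
clock: 20.75
eef_pos: [487.7, 7.4, 342.5]
eef_rot: [3.142, -0.0, 1.479]
wrist_force: [0.8, 0.1, 0.6]
finger_gap: 0.6
```

```bash
python3 - <<'E'
from h import *
c=cam('top')
for t in('ball_center','flap','kettlebell','jar','collar','hexkey'):
    print(t,[([round(x) for x in d['rect']],round(d['conf'],2)) for d in manip.find_in(t,c)])
print(manip.sign_off())
E
```

```text
ball_center [([440, 214, 35, 33], 0.83), ([438, 181, 18, 14], 0.6)]
flap [([174, 199, 13, 39], 0.9)]
kettlebell [([255, 112, 26, 34], 0.88)]
jar []
collar [([368, 114, 39, 50], 0.89)]
hexkey [([278, 247, 44, 29], 0.45), ([318, 139, 115, 103], 0.21)]
the job is handed in; nothing more can be done
None
```

The job is done and handed in at about 21 s, well under the 61 s limit. I tipped the tube and the ball rolled to the run's end. I gripped it there, set it on the landing and pushed it in through the flap with closed fingers.

**Final checks:**
- **Ball and flap:** the last pictures show the ball inside the top tier, the flap shut behind it and the arm clear.
- **Bystanders:** the kettlebell was found within a few pixels of where it started. The collar was found but had no usable starting box to compare with. The hex key's box was about 10 px narrower than at the start and low in confidence, and I did not look into it. The planned path stayed clear of all four.
- **Forces:** wrist readings at the end of each move stayed below about 8 N.

**Checks that disagreed:**
- **Ball detection:** the last run of the ball network, on the top view only, found just the two look-alike balls. It did not report the ball behind the clear roof, so that rests on the picture.
- **Jar:** the detector missed it in the last top view, where the arm partly covered that area. It was standing in the last side picture.
- **Landing:** the ball did not roll quickly to the flap as described. It was still about 53 mm out when I pushed it, which made no difference to the outcome.

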